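# Set the bench lamp dimmer to its marked level

### The arm

A 6-joint arm with a two-finger parallel gripper is mounted at the origin on the work surface. World frame = base frame: x ahead of the robot, y to its left, z up, the work surface at z = 0. Lengths are in mm, angles in rad, forces in N, time in s.
With the tool pointing down it reaches from about 300 to 750 mm from the base axis. Payload 8.5 kg.
Tool frame: the origin (TCP) lies at the very end of the fingers, on their centre line; the grasp point (between the pads) lies 19 mm behind it; z points along the fingers, y is the line along which they close (so a half turn about z gives the same grasp; the last joint's range is limited). The gripper opens to 88 mm and grips with 3 to 60 N. Pads are 18 mm wide; open, the fingers measure 123 mm over their backs; the gripper's body (75 mm by 187 mm) begins 45 mm behind the grasp point.
Start: joints at [0.968, 0.381, 1.297, -0, 1.464, -0.215], TCP at [207.974, 509.144, 238.748] pointing down, gripper open.
Joint ranges: [-3.11, 3.11], [-0.89, 2.33], [0.22, 2.48], [-1.42, 4.56], [0.17, 2.85], [-2.88, 2.88]. Speed limits (rad/s): [2.39, 2.39, 3.14, 3.14, 3.14, 3.14].

### API

Orientations are given as a rotation vector (axis times angle).
In Python, from station import bot, eyes, models gives the robot as it stands.
- The arm moves only by the tool servo_tool, never from a script. Its argument "targets" is a list of rows, each a list of 3 entries, a list of its own where there are three numbers: the gripper command: -1 is shut, 1 is fully open, values between are in proportion, then the shift along the tool's x, y, z in cm, then the turn, a rotation vector about the tool's x, y, z in degrees. In form: [[grip, [x, y, z], [rx, ry, rz]], ...]. A call has exactly 8 rows; each row is the pose to reach, as a shift and turn from the pose commanded when the call began, along the tool's axes at that moment; what a row does not reach only later rows make up. A row lasts 1/12 s, in which the tool goes at most 41.7 mm and 7.16 degrees, less where a joint would pass 70% of its speed; a pose out of reach is approached as far as the arm can. A call with a gripper value outside its range is refused whole. The fingers move at their own pace and stop on an object; "grip_force" is the grip in N (left out, the last holds). Time passes only in rows, so rows that repeat a pose let the fingers close, or fill a call up. It gives the time, the measured TCP pose, the force, the opening and the grip force at its end, in the units of the state.
- bot.get_state(): the state, without advancing time (a new reading comes with each control period).
- eyes.get_image(name): name is "side" or "top" or "wrist"; returns the picture (384x512x3 uint8, red, green, blue); there is no depth.
- eyes.camera_info(name): a dict with "mtx" (3x3 intrinsics, pixels), "position" and "orientation" of the camera in the world; the wrist camera has in their place "mount" (4x4, takes a point from camera to tool coordinates, whose origin is the TCP and whose axes are the flange's). Camera axes: x right, y down, z forward; pixel columns grow to the right and rows downward; lengths in mm; the calibration is good to about 2 mm. A picture is of the moment at which its call begins: read the wrist's pose just before it. camera_info takes no time and is no camera call.
- bot.close_job(): hands the job in; it is judged then, once.
Trained networks look in the newest picture that a camera, given by its name, has taken for a name from the list of things; names that differ only in an ending like _2 or _b are one class to them, and where a whole thing is asked for, a point or a joint stands for the part that bears it (a point fixed in the world has none). Each returns a list of dicts, best first, with "conf" (0 to 1); they miss things now and then, are a little off and sometimes report something else, mostly with a low value. They report only what shows in the picture. A call takes as long as a camera call. They do not tell look-alikes from the thing itself.
- models.boxes_of(thing, camera): "box" ([left, top, width, height] as shares, 0 to 1, of the picture: columns of its width, rows of its height, round what is visible of it).
The state is a dict: "t": time; "joints": joint angles; "qvel": joint speeds; "effort": joint torques, N m; "tcp_pos": TCP position; "orientation": TCP orientation; "ft_force": force on the tool from outside, world axes, zero at the start; "ft_torque": the same for the moment, N m; "opening": finger opening in mm; "grasp_force": force on a finger pad.
Only numpy, scipy, OpenCV 4.12 (cv2) and the standard library are available. Lean on these libraries where they do the work, as an engineer would, in place of code of your own. Each camera call takes 0.05 s, during which the arm holds its last target. There are 200 camera calls.

### The job

A circuit board is due for inspection under the bench lamp. Slide the lamp dimmer, the one with the T-shaped grip, along its track until the middle of the grip is level with the steel pointer clip beside that track, and let go. Leave the fan regulator with the round knob as it is set.

Things in the scene. Friction and masses are not known exactly. Their poses are not given: they have to be found in the camera images.
- dimmer_top (a point): Top centre of the lamp dimmer's black T-shaped grip: crossbar 16 mm along the track, 34 across, 26 high, underside 20 mm and top 46 mm above the white housing (210 x 84 x 32 mm high, fixed flat on the table, black slot down the middle). x: along the track, away from the robot (the way to slide); y: across, to the clip's side; z up. Starts near the robot's end; about 2 N friction; stays where left
- dimmer (a joint): How far the lamp dimmer's grip has slid along its track from the end nearest the robot, in m: 0 to 0.140
- marker: Dark steel pointer clip on the edge of the lamp dimmer's housing, 20 mm along the track, 24 across, 5 high. Origin: the pointer's tip, on the housing's top face (32 mm above the table), 20 mm beside the track's centre line. x: along the track, same as the dimmer's x; y: away from the slot. The grip is right when its middle has the same position along the track as this tip
- fan_top (a point): Centre of the top face of the fan regulator's black round knob, 30 mm in diameter and 14 mm high on a thin stem, its top 34 mm above its housing. Its housing looks just like the lamp dimmer's, with a clip of its own. Not to be moved
Not all that is in view belongs to the job. What is shaped like the part that bears dimmer_top but blue or orange is not meant.

How it is judged:
By the outcome, as a careful person would: the job done as asked, in the order asked, and still so for the second after the job is handed in, with the robot touching nothing.
It also fails if it takes over 32 s, if anything falls off the work surface, if the arm or the gripper's body presses on something with over 40 N, if the wrist force passes 120 N, or if a joint passes its speed limit or range.

## Working session

There is one attempt and no reset: what is moved stays moved. The work goes in short steps, Python scripts to look and compute and a tool call to move; the robot and the scene stay as the last step left them, time stands still between calls to the robot, and variables do not carry over. Pictures are saved under pics/ and viewed, at most 10 in all, crops included, and the job is handed in when it is done.

Besides the shell and the picture viewer there is one more tool, called as name([rows], argument=value, ...), one row to a line, values as JSON. servo_tool: Moves the arm, as the interface text tells. Its arguments: {"type":"object","properties":{"targets":{"type":"array"},"grip_force":{"type":"number"}},"required":["targets"]}

```bash
mkdir -p pics; cat > h.py <<'E'
from station import bot, eyes, models
import numpy as np, cv2
from scipy.spatial.transform import Rotation as R
def cam(name):
    c=eyes.camera_info(name); K=np.array(c["mtx"])
    if "mount" in c:
        s=bot.get_state(); T=np.eye(4); T[:3,:3]=R.from_rotvec(s["orientation"]).as_matrix(); T[:3,3]=s["tcp_pos"]
        M=T@np.array(c["mount"]); return K,M[:3,:3],M[:3,3]
    o=np.array(c["orientation"]); Rm=o if o.shape==(3,3) else R.from_rotvec(o).as_matrix()
    return K,Rm,np.array(c["position"])
def ray(C,u,v,z):
    K,Rm,p=C; d=Rm@np.linalg.inv(K)@[u,v,1]; return p+d*(z-p[2])/d[2]
def proj(C,P):
    K,Rm,p=C; q=K@(Rm.T@(np.array(P)-p)); return q[:2]/q[2]
def snap(name,f=None):
    C=cam(name); im=eyes.get_image(name)
    if f: cv2.imwrite(f,im[:,:,::-1])
    return C,im
def px(thing,name):
    r=[]
    for d in models.boxes_of(thing,name):
        l,t,w,h=d["box"]; r.append([round(d["conf"],2)]+[round(x) for x in (l*512,t*384,w*512,h*384)])
    return r
E
python3 - <<'E'
from h import *
print(bot.get_state())
for n in("top","side"):
    C,im=snap(n,f"pics/{n}0.png"); print(n,C[2].round(),C[1].round(2).tolist(),eyes.camera_info(n)["mtx"])
    for t in("dimmer_top","marker","fan_top"): print(t,px(t,n))
a=cv2.imread("pics/top0.png");b=cv2.imread("pics/side0.png")
E
```

```text
{'t': 0.0, 'joints': array([ 9.67701710e-01,  3.81172737e-01,  1.29824285e+00, -1.57705514e-05,
        1.46361766e+00, -2.15304619e-01]), 'qvel': array([ 0.0008157 ,  0.00056351, -0.00183155, -0.00038364, -0.0010123 ,
        0.00140736]), 'effort': array([-1.42246190e-03, -4.37932599e+01, -2.24554968e+01,  7.13231717e-02,
        3.52715899e-02, -1.33910248e-04]), 'tcp_pos': array([207.82242624, 508.91835693, 238.15631166]), 'orientation': array([-6.05219062e-01, -3.08217444e+00,  2.08547531e-03]), 'ft_force': array([ 0.70460125, -0.36770441, -0.25024274]), 'ft_torque': array([0.02475759, 0.00077267, 0.00344162]), 'grasp_force': 0.0, 'opening': 88.18080487069129}
top [ 353.  145. 1178.] [[0.02, -1.0, 0.1], [-1.0, -0.02, 0.0], [0.0, -0.1, -1.0]] [[424.11562192   0.         253.89481171]
 [  0.         424.11562192 190.7790887 ]
 [  0.           0.           1.        ]]
dimmer_top [[0.61, 109, 263, 17, 5], [0.56, 225, 291, 11, 11]]
marker [[0.52, 227, 169, 7, 10]]
fan_top [[0.55, 372, 151, 11, 11]]
side [ 395. 1182.  833.] [[-1.0, -0.02, 0.05], [-0.05, 0.59, -0.81], [-0.02, -0.81, -0.59]] [[445.76044828   0.         256.23514896]
 [  0.         445.76044828 193.50159309]
 [  0.           0.           1.        ]]
dimmer_top [[0.69, 337, 286, 7, 20], [0.67, 254, 194, 10, 16], [0.4, 349, 207, 9, 12]]
marker []
fan_top []
```

View pics/top0.png

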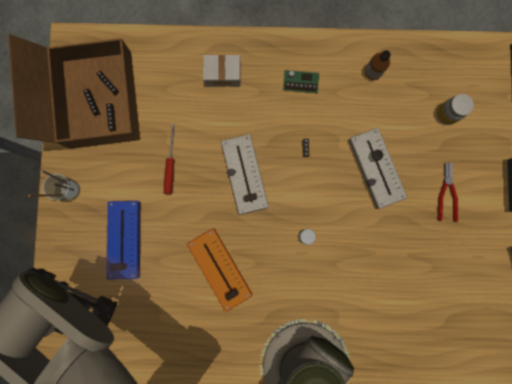

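View pics/side0.png

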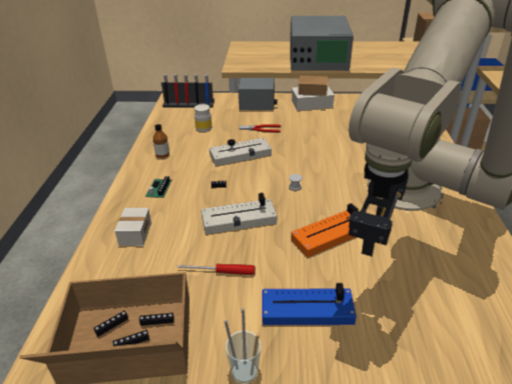

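The candidates in the top view are:
- a blue dimmer at about (123,265)
- an orange dimmer at about (232,294)
- a white housing at (245,174)
- a white housing with a round knob at (376,157), which is the fan regulator

The white housing at (245,174) fits the lamp dimmer: the side view shows an upright T grip at (262,200) and a clip at (236,221). I'll confirm that in an enlarged crop and fit its housing.

```bash
python3 - <<'E'
from h import *
C,im=cam("top"),cv2.imread("pics/top0.png")
hsv=cv2.cvtColor(im,cv2.COLOR_BGR2HSV)
m=((hsv[...,1]<45)&(hsv[...,2]>120)).astype(np.uint8)
m=cv2.morphologyEx(m,cv2.MORPH_CLOSE,np.ones((5,5)))
cs,_=cv2.findContours(m[100:230,200:300],cv2.RETR_EXTERNAL,cv2.CHAIN_APPROX_NONE)
c=max(cs,key=cv2.contourArea)+[200,100]
W=np.array([ray(C,*p[0],32)[:2] for p in c],np.float32)
print(cv2.minAreaRect(W))
s=cv2.imread("pics/side0.png")
a=cv2.resize(im[125:225,205:285],None,fx=5,fy=5,interpolation=cv2.INTER_CUBIC)
b=cv2.resize(s[185:245,195:285],(400,267),interpolation=cv2.INTER_CUBIC)
o=np.zeros((500,800,3),np.uint8);o[:,:400]=a;o[:267,400:]=b
cv2.imwrite("pics/crop.png",o)
E
```

```text
((510.4314270019531, 174.3485107421875), (203.09164428710938, 77.52587127685547), 15.088166236877441)
```

View pics/crop.png

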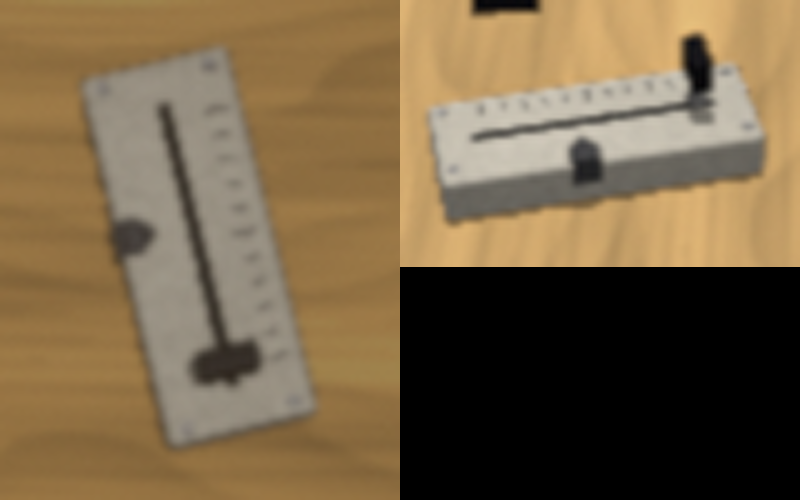

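Confirmed: this is the black T grip at top px (251,197), with its clip tip at (236,173). Next I'll compute the move to hover above it, with the tool's y along the track.

```bash
cat >> h.py <<'E'
def delta(pos,yang):
    s=bot.get_state(); Rm=R.from_rotvec(s["orientation"]).as_matrix()
    y=np.array([np.cos(yang),np.sin(yang),0]); z=np.array([0,0,-1.]); D=np.c_[np.cross(y,z),y,z]
    print("tcp",s["tcp_pos"].round(1),"shift cm",(Rm.T@(np.array(pos)-s["tcp_pos"])/10).round(2),"turn",np.degrees(R.from_matrix(Rm.T@D).as_rotvec()).round(2))
E
python3 - <<'E'
from h import *
C=cam("top"); g=ray(C,250.6,197.4,78); t=ray(C,235.6,172.6,34.5)
a=np.radians(15.1); u=np.array([np.cos(a),np.sin(a)]); v=np.array([-u[1],u[0]])
print(g,t,(t-g)[:2]@u,(t-g)[:2]@v, (np.array([510.4,174.3])-g[:2])@u,(np.array([510.4,174.3])-g[:2])@v)
delta([g[0],g[1],190],a)
E
```

```text
[442.62871956 154.70079849  78.        ] [512.9605809  197.38599173  34.5       ] 79.02317249474515 22.889618833568658 70.53699678050617 1.267768530403227
tcp [207.9 509.1 238.7] shift cm [-35.13 -23.93   4.87] turn [-1.000e-02  0.000e+00  5.268e+01]
```

servo_tool([
  [1,[-3,-2,0],[0,0,6.5]],
  [1,[-6,-4,0],[0,0,13]],
  [1,[-9,-6,0],[0,0,19.5]],
  [1,[-12,-8,0],[0,0,26]],
  [1,[-15,-10,0],[0,0,32.5]],
  [1,[-18,-12,0],[0,0,39]],
  [1,[-21,-14,0],[0,0,45.5]],
  [1,[-24,-16,0],[0,0,52.7]],
], grip_force=20)

```text
t: 1.07
tcp_pos: [370.3, 268.7, 238.9]
orientation: [1.917, 2.489, 0.001]
ft_force: [-0.4, 0.7, -0.0]
opening: 88.1
grasp_force: 0.0
```

```bash
python3 -c "
from h import *
delta([442.6,154.7,190],np.radians(15.1))"
```

```text
tcp [370.3 268.7 238.9] shift cm [-12.87   4.08   4.89] turn [ 0.02 -0.   -0.29]
```

servo_tool([
  [1,[-2,0.6,0.8],[0,0,0]],
  [1,[-5,1.5,2],[0,0,0]],
  [1,[-8,2.5,3],[0,0,0]],
  [1,[-11,3.5,4],[0,0,0]],
  [1,[-12.9,4.1,4.9],[0,0,-0.3]],
  [1,[-12.9,4.1,4.9],[0,0,-0.3]],
  [1,[-12.9,4.1,4.9],[0,0,-0.3]],
  [1,[-12.9,4.1,4.9],[0,0,-0.3]],
])

```text
t: 1.73
tcp_pos: [442.6, 157.0, 190.1]
orientation: [1.903, 2.5, 0.001]
ft_force: [0.9, 0.4, 0.5]
opening: 88.1
grasp_force: 0.0
```

```bash
python3 - <<'E'
from h import *
C,im=snap("wrist","pics/w1.png")
print(px("dimmer_top","wrist"),px("marker","wrist"))
print(bot.get_state()["tcp_pos"],C[2],proj(C,[442.6,154.7,78]),proj(C,[513,197.4,32]))
E
```

```text
[[0.68, 252, 161, 18, 45]] [[0.88, 338, 126, 25, 28]]
[442.45941417 157.34276695 190.263966  ] [422.43663547 228.50546266 336.07099329] [257.29505328 188.00080629] [343.6977739  150.31342124]
```

View pics/w1.png

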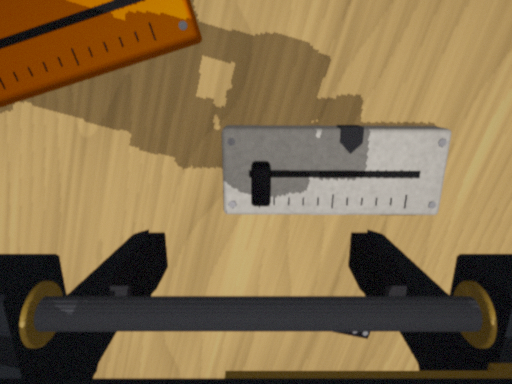

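The wrist view shows the T grip centred at about (261,184), the clip tip at (350,152) and the slot from (250,174) to (420,175).

```bash
python3 - <<'E'
from h import *
C=cam("wrist");im=cv2.imread("pics/w1.png")
g=ray(C,261,184,78)
gray=im.max(2).astype(int)
def dark(r0,r1,c0,c1,th): 
    y,x=np.nonzero(gray[r0:r1,c0:c1]<th); return x+c0,y+r0
x,y=dark(160,207,245,280,35); print("grip",x.min(),x.max(),y.min(),y.max(),x.mean(),y.mean())
x,y=dark(169,181,290,425,45); print("slot",x.min(),x.max(),np.polyfit(x,y,1)); f=np.polyfit(x,y,1)
s0,s1=[ray(C,c,np.polyval(f,c),32)[:2] for c in(290,419)]
d=s1-s0; a=np.arctan2(d[1],d[0]); print("ang",np.degrees(a))
x,y=dark(122,160,330,372,75); print("clip",x.min(),x.max(),y.min(),y.max(),x[y>=y.max()-1],x.mean())
u=np.array([np.cos(a),np.sin(a)]);v=np.array([-u[1],u[0]])
for z in(32,37):
  t=ray(C,350,153,z); print("grip",g,"tip",t,(t[:2]-g[:2])@u,"tip beside",(t[:2]-s0)@v,"grip beside",(g[:2]-s0)@v)
c=gray[118:160,330:372]; print(c[::3,::3])
E
```

```text
grip 250 279 162 204 261.18390804597703 182.20689655172413
slot 290 418 [2.17058244e-04 1.73589705e+02]
ang 15.495513948172167
clip 337 363 125 152 [349 350 351 352 350] 350.919921875
grip [444.53848238 158.99668388  78.        ] tip [519.41859216 196.98799406  32.        ] 82.30819028770763 tip beside 19.580341253380915 grip beside 2.9751522613738386
grip [444.53848238 158.99668388  78.        ] tip [517.81958055 197.51133272  37.        ] 80.90711723867713 tip beside 20.511853885945335 grip beside 2.9751522613738386
[[120 125 129 125 123 128 119 118 117 132 140 184 183 186]
 [127 127 124 123 123 124 117 120 122 133 144 177 178 172]
 [124 126 115 103 105 103  99  97 105 114 126 123 126 124]
 [ 94  93  85  46  43  44  42  41  43  45  47  66  90  95]
 [119 118 120 111  48  48  48  46  50  49  48  73 114 138]
 [125 124 127 118  50  50  49  51  50  49  47  85 123 139]
 [125 125 125 119  48  49  50  49  45  50  50  97 121 170]
 [121 124 126 106  51  49  50  49  48  51  50 105 123 182]
 [124 126 125 108  48  47  45  52  46  47  53 119 125 175]
 [122 127 127 122 106  48  48  48  49  47  98 126 126 188]
 [122 120 122 122 127  88  50  45  54 108 122 125 130 176]
 [122 123 126 126 127 119  81  55 114 126 130 132 127 184]
 [125 121 127 126 129 124 123 124 124 125 124 123 141 184]
 [124 122 123 128 125 123 126 128 129 130 122 123 129 185]]
```

```bash
python3 -c "
from h import *
a=np.radians(15.3);v=np.array([-np.sin(a),np.cos(a)])
p=np.array([444.5,159])-1.5*v
delta([*p,57],a)"
```

```text
tcp [442.5 157.3 190.3] shift cm [-0.04  0.23 13.33] turn [0.05 0.   0.21]
```

servo_tool([
  [1,[0,0.2,1.5],[0,0,0]],
  [1,[0,0.2,4.5],[0,0,0]],
  [1,[0,0.2,7.5],[0,0,0]],
  [1,[0,0.2,10],[0,0,0]],
  [1,[0,0.2,12],[0,0,0]],
  [1,[0,0.2,13.3],[0,0,0]],
  [1,[0,0.2,13.3],[0,0,0]],
  [1,[0,0.2,13.3],[0,0,0]],
])

```text
t: 2.55
tcp_pos: [444.7, 157.5, 57.0]
orientation: [-1.902, -2.5, 0.0]
ft_force: [0.4, 0.3, -0.2]
opening: 88.1
grasp_force: 0.0
```

servo_tool([
  [-1,[0,0,0],[0,0,0]],
  [-1,[0,0,0],[0,0,0]],
  [-1,[0,0,0],[0,0,0]],
  [-1,[0,0,0],[0,0,0]],
  [-1,[0,0,0],[0,0,0]],
  [-1,[0,0,0],[0,0,0]],
  [-1,[0,0,0],[0,0,0]],
  [-1,[0,0,0],[0,0,0]],
])

```text
t: 3.22
tcp_pos: [444.8, 156.9, 56.8]
orientation: [1.903, 2.499, 0.0]
ft_force: [0.6, -1.3, 0.7]
opening: 37.2
grasp_force: 0.0
```

servo_tool([
  [-1,[0,0,0],[0,0,0]],
  [-1,[0,0,0],[0,0,0]],
  [-1,[0,0,0],[0,0,0]],
  [-1,[0,0,0],[0,0,0]],
  [-1,[0,0,0],[0,0,0]],
  [-1,[0,0,0],[0,0,0]],
  [-1,[0,0,0],[0,0,0]],
  [-1,[0,0,0],[0,0,0]],
])

```text
t: 3.88
tcp_pos: [444.8, 157.0, 56.7]
orientation: [1.903, 2.499, 0.0]
ft_force: [-0.0, -0.6, 0.5]
opening: 15.9
grasp_force: 20.0
```

```bash
python3 - <<'E'
from h import *
s=bot.get_state(); print(s["tcp_pos"],s["opening"],s["grasp_force"],s["ft_force"])
C,im=snap("wrist","pics/w2.png"); print(px("marker","wrist"),proj(C,[519.4,197,32]),proj(C,[444.5,157.5,78]))
E
```

```text
[444.8220784  156.9755381   56.74003893] 15.933365915079243 19.999950234778225 [-0.04521328 -0.55074049  0.46640058]
[[0.6, 389, 147, 48, 50]] [412.10981617 196.80314775] [258.04405316 271.7319358 ]
```

View pics/w2.png

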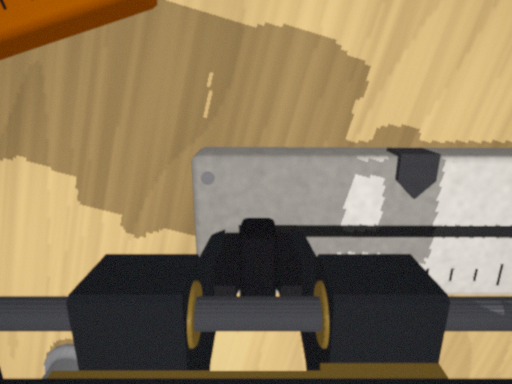

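The grip is held: the opening is 15.9 mm against the 16 mm crossbar. The clip tip is at (415,197). I'll slide most of the way, then fine-tune from nearby.

servo_tool([
  [-1,[0,0.6,0],[0,0,0]],
  [-1,[0,1.8,0],[0,0,0]],
  [-1,[0,3,0],[0,0,0]],
  [-1,[0,4.2,0],[0,0,0]],
  [-1,[0,5.6,0],[0,0,0]],
  [-1,[0,7,0],[0,0,0]],
  [-1,[0,8,0],[0,0,0]],
  [-1,[0,8,0],[0,0,0]],
])

```text
t: 4.65
tcp_pos: [523.8, 178.5, 56.7]
orientation: [1.903, 2.498, 0.002]
ft_force: [2.0, -1.2, 2.0]
opening: 15.8
grasp_force: 20.0
```

```bash
python3 - <<'E'
from h import *
s=bot.get_state(); print(s["tcp_pos"],s["opening"],s["grasp_force"],s["ft_force"])
C,im=snap("wrist","pics/w3.png"); print(px("marker","wrist"),px("dimmer_top","wrist"))
y=s["tcp_pos"]; g=im.max(2).astype(int); c=g[185:202,235:290]; yy,xx=np.nonzero(c<85)
for r in range(150,206,3):
    x=np.nonzero(g[r,200:330]<85)[0]+200; print(r,(x.min(),x.max(),len(x)) if len(x) else None)
print("grip centre proj z32",proj(C,y+[0,0,32-y[2]]))
E
```

```text
[523.81254049 178.47481266  56.74070268] 15.828439679307564 20.000133344437927 [ 2.03150921 -1.17022968  2.01215503]
[[0.65, 237, 147, 41, 48]] [[0.69, 238, 218, 38, 79]]
150 (np.int64(240), np.int64(276), 37)
153 (np.int64(239), np.int64(276), 38)
156 (np.int64(240), np.int64(276), 37)
159 (np.int64(240), np.int64(276), 37)
162 (np.int64(240), np.int64(276), 37)
165 (np.int64(240), np.int64(276), 37)
168 (np.int64(240), np.int64(275), 36)
171 (np.int64(240), np.int64(275), 36)
174 (np.int64(240), np.int64(275), 36)
177 (np.int64(240), np.int64(275), 36)
180 (np.int64(241), np.int64(275), 35)
183 (np.int64(243), np.int64(272), 30)
186 (np.int64(247), np.int64(269), 23)
189 (np.int64(250), np.int64(266), 17)
192 (np.int64(253), np.int64(262), 10)
195 (np.int64(256), np.int64(259), 4)
198 None
201 None
204 None
grip centre proj z32 [258.18060387 229.03649976]
```

View pics/w3.png

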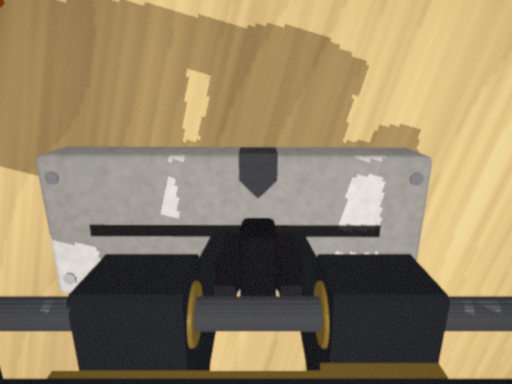

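The clip tip at (257.6,196) and the grip's centre column of about 258 line up to roughly 0.3 mm. I'll let go and rise.

servo_tool([
  [0,[0,0,0],[0,0,0]],
  [0,[0,0,0],[0,0,0]],
  [0,[0,0,0],[0,0,0]],
  [0,[0,0,0],[0,0,0]],
  [0,[0,0,0],[0,0,0]],
  [0,[0,0,0],[0,0,0]],
  [0,[0,0,0],[0,0,0]],
  [0,[0,0,0],[0,0,0]],
])

```text
t: 5.47
tcp_pos: [521.9, 178.2, 56.7]
orientation: [-1.903, -2.499, 0.0]
ft_force: [0.8, -0.6, -0.1]
opening: 43.8
grasp_force: 0.0
```

servo_tool([
  [0,[0,0,-1],[0,0,0]],
  [0,[0,0,-3],[0,0,0]],
  [0,[0,0,-5],[0,0,0]],
  [0,[0,0,-7.5],[0,0,0]],
  [0,[0,0,-10],[0,0,0]],
  [0,[0,0,-12],[0,0,0]],
  [0,[0,0,-13.3],[0,0,0]],
  [0,[0,0,-13.3],[0,0,0]],
])

```text
t: 6.13
tcp_pos: [522.9, 178.4, 193.3]
orientation: [1.901, 2.496, 0.007]
ft_force: [0.8, -0.2, -0.6]
opening: 44.2
grasp_force: 0.0
```

```bash
python3 - <<'E'
from h import *
s=bot.get_state(); print(s["tcp_pos"],s["opening"],s["ft_force"])
C,im=snap("wrist"); print(px("marker","wrist"),px("dimmer_top","wrist"))
cv2.imwrite("pics/w4.png",cv2.resize(im[110:230,170:350,::-1],None,fx=4,fy=4,interpolation=cv2.INTER_CUBIC))
E
```

```text
[522.87059335 178.41086498 193.26680525] 44.20985669944156 [ 0.7619947  -0.15479123 -0.58913736]
[[0.87, 246, 124, 22, 27]] [[0.85, 250, 159, 17, 50]]
```

View pics/w4.png

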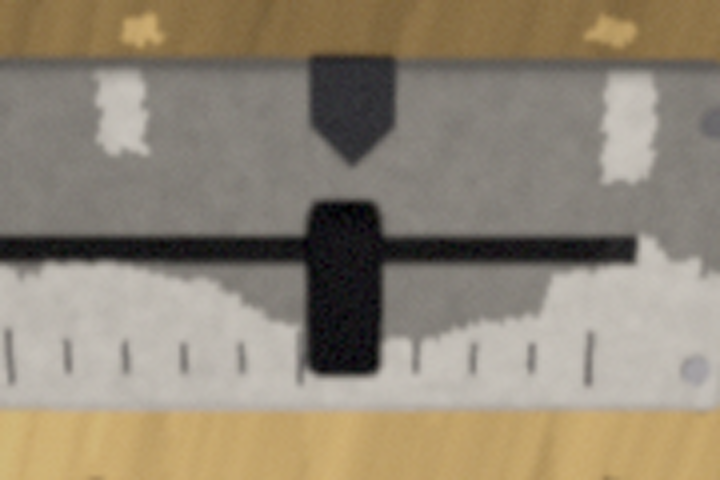

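The grip is at column 256.3 and the tip at 258.2, so the grip looks a millimetre or so short. The arm was still settling, so I'll let it settle and measure properly.

servo_tool([
  [0,[0,0,0],[0,0,0]],
  [0,[0,0,0],[0,0,0]],
  [0,[0,0,0],[0,0,0]],
  [0,[0,0,0],[0,0,0]],
  [0,[0,0,0],[0,0,0]],
  [0,[0,0,0],[0,0,0]],
  [0,[0,0,0],[0,0,0]],
  [0,[0,0,0],[0,0,0]],
])

```text
t: 6.95
tcp_pos: [521.9, 178.2, 189.7]
orientation: [1.903, 2.499, 0.0]
ft_force: [0.3, 0.3, -0.4]
opening: 44.0
grasp_force: 0.0
```

```bash
cat > m.py <<'E'
from h import *
s=bot.get_state(); print(s["tcp_pos"],s["orientation"])
C,im=snap("wrist","pics/w5.png"); g=im.max(2).astype(float)
def cen(r0,r1,c0,c1,lo,hi):
    o=[]
    for r in range(r0,r1):   # subpixel edges
        w=np.clip((hi-g[r,c0:c1])/(hi-lo),0,1); o.append((w*np.arange(c0,c1)).sum()/w.sum())
    return np.median(o)
cg=cen(180,196,240,273,20,100); ct=cen(126,140,240,275,50,105)
slot=[np.average(np.arange(164,182),weights=np.clip(100-g[164:182,c],0,100)) for c in (185,220,300,320)]
a=ray(C,185,slot[0],32);b=ray(C,320,slot[3],32);u=(b-a)[:2]/np.linalg.norm((b-a)[:2])
G=ray(C,cg,188,78);T=ray(C,ct,150,32);T2=ray(C,ct,133,37)
print("cols",cg,ct,"slot rows",np.round(slot,1),"ang",np.degrees(np.arctan2(u[1],u[0])))
print("tip ahead of grip, mm (centre line of clip at z=32 tip / z=37 body):",(T-G)[:2]@u,(T2-G)[:2]@u,"grip vs TCP along",(G-s["tcp_pos"])[:2]@u)
E
python3 m.py
```

```text
[521.93194264 178.22281721 189.74726809] [1.90336953e+00 2.49933571e+00 1.51380301e-05]
cols 257.5466157155854 259.78500194199466 slot rows [172.6 173.  173.2 173.2] ang 15.135970515207054
tip ahead of grip, mm (centre line of clip at z=32 tip / z=37 body): 1.9215636753868726 1.7784424163759884 grip vs TCP along -0.40853379813008855
```

The tip is about 1.8 mm ahead of the grip, because the arm was still overshooting when I checked before. I'll regrasp, shift 1.8 mm, and settle before release.

servo_tool([
  [0,[0,0,2],[0,0,0]],
  [0,[0,0,4.5],[0,0,0]],
  [0,[0,0,7.5],[0,0,0]],
  [0,[0,0,10],[0,0,0]],
  [0,[0,0,12],[0,0,0]],
  [0,[0,0,13.3],[0,0,0]],
  [0,[0,0,13.3],[0,0,0]],
  [0,[0,0,13.3],[0,0,0]],
])

```text
t: 7.67
tcp_pos: [521.9, 178.2, 56.7]
orientation: [-1.903, -2.499, 0.001]
ft_force: [-0.5, -0.1, 0.6]
opening: 43.9
grasp_force: 0.0
```

servo_tool([
  [-1,[0,0,0],[0,0,0]],
  [-1,[0,0,0],[0,0,0]],
  [-1,[0,0,0],[0,0,0]],
  [-1,[0,0,0],[0,0,0]],
  [-1,[0,0,0],[0,0,0]],
  [-1,[0,0,0],[0,0,0]],
  [-1,[0,0,0],[0,0,0]],
  [-1,[0,0,0],[0,0,0]],
])

```text
t: 8.33
tcp_pos: [522.1, 178.3, 57.3]
orientation: [1.903, 2.499, 0.001]
ft_force: [-1.4, -0.2, 4.9]
opening: 15.4
grasp_force: 20.0
```

servo_tool([
  [-1,[0,0.05,0],[0,0,0]],
  [-1,[0,0.1,0],[0,0,0]],
  [-1,[0,0.15,0],[0,0,0]],
  [-1,[0,0.18,0],[0,0,0]],
  [-1,[0,0.18,0],[0,0,0]],
  [-1,[0,0.18,0],[0,0,0]],
  [-1,[0,0.18,0],[0,0,0]],
  [-1,[0,0.18,0],[0,0,0]],
])

```text
t: 9.0
tcp_pos: [523.9, 178.7, 57.3]
orientation: [1.903, 2.499, 0.001]
ft_force: [-1.3, 0.7, 5.0]
opening: 15.8
grasp_force: 20.0
```

servo_tool([
  [-1,[0,0,0],[0,0,0]],
  [-1,[0,0,0],[0,0,0]],
  [-1,[0,0,0],[0,0,0]],
  [-1,[0,0,0],[0,0,0]],
  [-1,[0,0,0],[0,0,0]],
  [-1,[0,0,0],[0,0,0]],
  [-1,[0,0,0],[0,0,0]],
  [-1,[0,0,0],[0,0,0]],
])

```text
t: 9.67
tcp_pos: [523.9, 178.7, 57.3]
orientation: [1.903, 2.499, 0.001]
ft_force: [-1.6, 0.3, 6.0]
opening: 15.9
grasp_force: 20.0
```

servo_tool([
  [0,[0,0,0],[0,0,0]],
  [0,[0,0,0],[0,0,0]],
  [0,[0,0,0],[0,0,0]],
  [0,[0,0,0],[0,0,0]],
  [0,[0,0,0],[0,0,0]],
  [0,[0,0,0],[0,0,0]],
  [0,[0,0,0],[0,0,0]],
  [0,[0,0,0],[0,0,0]],
])

```text
t: 10.33
tcp_pos: [523.7, 178.7, 56.7]
orientation: [-1.903, -2.499, 0.0]
ft_force: [0.2, 0.9, -1.0]
opening: 43.9
grasp_force: 0.0
```

servo_tool([
  [0,[0,0,-1],[0,0,0]],
  [0,[0,0,-3],[0,0,0]],
  [0,[0,0,-5],[0,0,0]],
  [0,[0,0,-7.5],[0,0,0]],
  [0,[0,0,-10],[0,0,0]],
  [0,[0,0,-12],[0,0,0]],
  [0,[0,0,-13.3],[0,0,0]],
  [0,[0,0,-13.3],[0,0,0]],
])

```text
t: 11.0
tcp_pos: [524.6, 178.9, 193.3]
orientation: [1.9, 2.496, 0.007]
ft_force: [0.1, 0.6, 0.1]
opening: 44.0
grasp_force: 0.0
```

servo_tool([
  [0,[0,0,0],[0,0,0]],
  [0,[0,0,0],[0,0,0]],
  [0,[0,0,0],[0,0,0]],
  [0,[0,0,0],[0,0,0]],
  [0,[0,0,0],[0,0,0]],
  [0,[0,0,0],[0,0,0]],
  [0,[0,0,0],[0,0,0]],
  [0,[0,0,0],[0,0,0]],
])

```text
t: 11.67
tcp_pos: [523.6, 178.7, 189.6]
orientation: [-1.903, -2.499, 0.0]
ft_force: [0.4, -0.5, -0.0]
opening: 44.3
grasp_force: 0.0
```

```bash
python3 m.py; python3 -c "
import cv2
cv2.imwrite('pics/w6.png',cv2.resize(cv2.imread('pics/w5.png')[110:230,170:350],None,fx=4,fy=4,interpolation=cv2.INTER_CUBIC))"
```

```text
[523.64631951 178.71813849 189.64392134] [-1.90327125e+00 -2.49924673e+00  1.93558364e-04]
cols 257.86440224590865 257.8536929314296 slot rows [172.7 172.9 173.2 173.2] ang 15.183844382825386
tip ahead of grip, mm (centre line of clip at z=32 tip / z=37 body): -0.09349148143172785 -0.16793298491416625 grip vs TCP along -0.1781321194551826
```

View pics/w6.png

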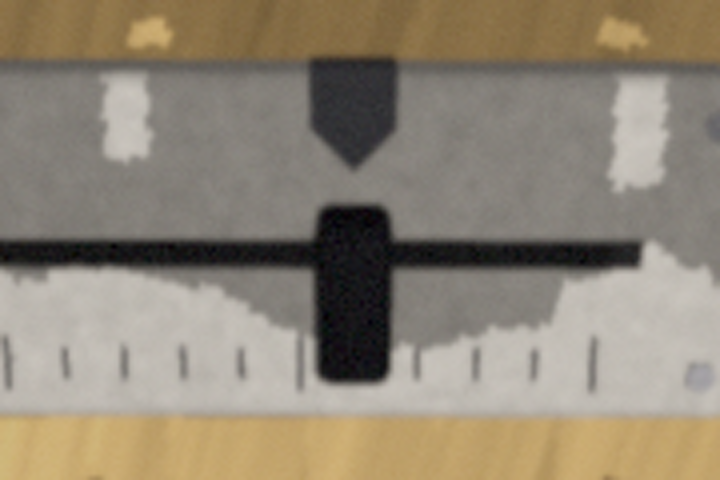

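The grip is now centred under the clip tip: both are at column 353 in the crop, about 0.1 mm apart. It is released and the gripper is clear.

```bash
python3 -c "
from h import *
print(bot.close_job())"
```

```text
the job is handed in; nothing more can be done
None
```

The lamp dimmer's T-grip is level with its clip tip, about 0.1 mm apart in the last wrist picture. The grip is released, the fan regulator was not touched, and the job was handed in at about 12 s.

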